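# Tip the worn punches into the sharps bin through its one-way flap

## Robot

A 6-joint arm with a two-finger parallel gripper is mounted at the origin on the work surface. World frame = base frame: x ahead of the robot, y to its left, z up, the work surface at z = 0. Lengths are in mm, angles in rad, forces in N, time in s.
With the tool pointing down it reaches from about 350 to 775 mm from the base axis. Payload 7.3 kg.
Tool frame: the origin (TCP) lies at the very end of the fingers, on their centre line; the grasp point (between the pads) lies 19 mm behind it (bot.tcp_to_grasp is the distance from the TCP to the grasp point, in mm); z points along the fingers, y is the direction in which the jaws open and shut (so a half turn about z gives the same grasp; the last joint's range is limited). The gripper opens to 92 mm and grips with 3 to 60 N. Pads are 19 mm wide; open, the fingers measure 130 mm over their backs; the gripper's body (75 mm by 190 mm) begins 47 mm behind the grasp point.
Start: joints at [0.979, 0.342, 1.524, -0, 1.275, -0.146], TCP at [226.358, 473.716, 226.741] pointing down, gripper open.
Joint ranges: [-2.53, 2.53], [-0.77, 2.02], [0.04, 2.7], [-1, 4.14], [0.28, 2.66], [-3.11, 3.11]. Speed limits (rad/s): [2.57, 2.57, 3.14, 3.14, 3.14, 3.14].

## Interface

Orientations are given as [roll, pitch, yaw] about the fixed x, y, z axes, in that order (R = Rz(yaw) Ry(pitch) Rx(roll)).
In Python, from plant import bot gives the robot as it stands. The module is installed in compiled form; this text tells all that it offers.
- The arm moves only by the tool carry_out, never from a script. Its argument "motion" is a list of rows, each a list of 5 numbers: the closure, from 0 (fully open) to 1 (shut), then the shift along the tool's x, y, z in mm, then the turn about the tool's z in degrees. In form: [[claw, dx, dy, dz, spin], ...]. A call has 1 to 10 rows; each row is the pose to reach, as a shift and turn from the pose measured when the call began, along the tool's axes at that moment; what a row does not reach only later rows make up. A row lasts 1/8 s, in which the tool goes at most 62.5 mm and 10.7 degrees, less where a joint would pass 70% of its speed; a pose out of reach is approached as far as the arm can. A call with a gripper value outside its range is refused whole. The fingers move at their own pace and stop on an object; the grip force is fixed at half the most. Time passes only in rows, so rows that repeat a pose let the fingers close. It gives the time, the measured TCP pose, the force and the opening at its end, in the units of the state.
- bot.get_obs(): the state, without advancing time (a new reading comes with each control period).
- bot.capture(name): name is "scene" or "top" or "wrist"; returns a dict with "color" (420x560x3 uint8, red, green, blue), "depth" (420x560 float32, mm along the optical axis (not along the pixel's ray), 0 where there is no reading), "K" (3x3 intrinsics, pixels), "camera_from_world" (4x4, takes a point from world to camera coordinates). Camera axes: x right, y down, z forward; pixel columns grow to the right and rows downward; lengths in mm; the calibration is good to about 2 mm. A picture is of the moment at which its call begins.
- bot.close_job(): hands the job in, once; it reports no verdict.
The state is a dict: "time": time; "joint_positions": joint angles; "dq": joint speeds; "tau": joint torques, N m; "tool_pos": TCP position; "tcp_rot": TCP orientation; "contact_force": force on the tool from outside, world axes, zero at the start; "moment": the same for the moment, N m; "grip_width": finger opening in mm.
Only numpy, scipy, OpenCV 4.12 (cv2) and the standard library are available. Lean on these libraries where they do the work, as an engineer would, in place of code of your own. Each camera call takes 0.05 s, during which the arm holds its last target.

## Task

Lay the worn punch that lies on the bench in the steel scoop cup beside the two already there. Carry the cup by its handle to the sharps bin, push the one-way flap in with the cup's front rim and, with the rim still inside the port, tip the cup so that all three worn punches slide down into the bin; then draw the cup out so that the flap shuts, and set it down flat on the cork mat. Leave everything else on the bench where it is.

Things in the scene. Friction and masses are not known exactly. Their poses are not given: they have to be found in the camera images.
- cup_mid (a point): Scoop-shaped cup of bright sheet steel, 220 g. Flat floor 110 mm long (x), 80 wide (y); 3 mm thick floor, back and side walls, 24 mm high in all, 74 mm wide inside. No front wall: the rim at +x is open, so carry it level. This point: middle of the cup, 12 mm above its underside; x forward, y left, z up. The punches start to slide out at 16 to 23 degrees nose down; 40 empties it surely.
- cup_handle (a point): Where to grip the cup's handle, at its middle: 100 mm behind and 25 mm above cup_mid; axes as the cup's. The handle is a wooden bar 14 mm thick (y), 24 mm deep, running from 55 to 140 mm behind cup_mid and rising 20 degrees to the rear; its flat sides can be pinched from above, also with the hand leaning. Grip firmly (80 N or more): the loaded cup is nose-heavy.
- cup_rim (a point): Middle of the cup's front rim, on the upper side of its floor (55 mm ahead of cup_mid, 3 mm above the underside); axes as the cup's.
- punch_a_mid (a point): Worn leather punch, dull dark steel, about 50 g, 78 mm long: a 14 x 14 mm square shank 50 mm long, then a round tip 11 mm across; no handle. This point is its centre (7 mm above its underside when lying); x runs along it towards the tip. Starts in the cup, lying lengthwise near its left wall.
- punch_b_mid (a point): Worn leather punch, dull dark steel, about 50 g, 78 mm long: a 14 x 14 mm square shank 50 mm long, then a round tip 11 mm across; no handle. This point is its centre (7 mm above its underside when lying); x runs along it towards the tip. Starts in the cup, lying lengthwise near its middle; the right half is free (about 20 mm right of the centre line).
- punch_c_mid (a point): Worn leather punch, dull dark steel, about 50 g, 78 mm long: a 14 x 14 mm square shank 50 mm long, then a round tip 11 mm across; no handle. This point is its centre (7 mm above its underside when lying); x runs along it towards the tip. Starts loose on the bench, any way round (not the awl, which has a wooden handle).
- bin: Sharps bin, fixed: grey sheet-metal box with clear top and rear, 180 mm deep (x), 170 wide (y), 200 high, walls 4 mm, open inside down to its floor. Origin: centre of its underside; x points inwards from its front, away from the robot; z up. Its front face (x = -90 mm) has the port. It stands left or right in the far part of the bench, a green hand press on the other side.
- port (a point): Middle of the sill of the bin's port, on the front face, 100 mm above the bench; axes as the bin's. The port is 100 mm wide (y -50 to +50) and 85 mm high (z 0 to 85). On each side an upright guide cheek stands 30 mm out from the front face, as high as the port, 100 mm between the two: the cup goes in straight between them.
- flap (a joint): The bin's one-way flap, a light aluminium plate that closes the port from inside, hung from a hinge 87 mm above the sill, 6 mm behind the front face. 0 = shut; grows as it is pushed inwards, up to 1.35 rad; it cannot open outwards. It swings freely (under 1 N at its lower edge) and falls shut by itself; with the cup in the port it rests on the cup's side walls.
- mat: Thin cork mat fixed on the bench near its middle, 220 mm (x) x 130 mm (y), 3 mm thick, on which the cup stands at the start. Origin: centre of its underside, on the bench.
- awl: Bystander: awl with a wooden handle, 130 mm long, 28 mm thick, lying on the bench. Origin under its middle.
- tin: Bystander: plain aluminium tin, 66 mm across, 115 mm tall, standing. Origin: centre of its underside.
- jar: Bystander: jar, 64 mm across, 75 mm tall, standing. Origin: centre of its underside.
- weight: Bystander: round dark steel weight, 72 mm across, 30 mm tall. Origin: centre of its underside.
- mallet: Bystander: wooden mallet lying flat, 220 mm long, 56 mm high. Origin: under its head.
- block: Bystander: dark wooden block 90 x 50 x 30 mm. Origin: centre of its underside.
- press: Bystander: green bench hand press, fixed, 160 x 130 mm, 300 mm tall, with a lever. Origin: centre of its underside.
Not all that is in view belongs to the job. What is shaped like the part that bears punch_c_mid but white is not meant.

How it is judged:
By the outcome, as a careful person would: the job done as asked, in the order asked, and still so for the second after the job is handed in, with the robot touching nothing.
It also fails if it takes over 67 s, if anything falls off the work surface, if the arm or the gripper's body presses on something with over 40 N, if the wrist force passes 120 N, or if a joint passes its speed limit or range.

## Working session

There is one attempt and no reset: what is moved stays moved. The work goes in short steps, Python scripts to look and compute and a tool call to move; the robot and the scene stay as the last step left them, time stands still between calls to the robot, and variables do not carry over. Pictures are saved under pics/ and viewed, and the job is handed in when it is done.

Besides the shell and the picture viewer there is one more tool, called after ">>>" as a command line: name --pt "numbers of a row" for each row, then --argument value for the rest. carry_out: Moves the arm, as the interface text tells. Its arguments: {"type":"object","properties":{"motion":{"type":"array","items":{"type":"array","items":{"type":"number"}}}},"required":["motion"]}

```bash
ls; mkdir -p pics; cat > h.py <<'E'
import numpy as np, cv2
from plant import bot
def cap(n,save=None):
    c=bot.capture(n)
    if save: cv2.imwrite('pics/'+save+'.png',cv2.cvtColor(c['color'],cv2.COLOR_RGB2BGR))
    return c
def proj(c,p):
    p=np.atleast_2d(p); T=c['camera_from_world']; q=p@T[:3,:3].T+T[:3,3]; q=q@c['K'].T
    return q[:,:2]/q[:,2:]
def ray(c,uv):
    uv=np.atleast_2d(uv).astype(float); T=c['camera_from_world']; R=T[:3,:3]; o=-R.T@T[:3,3]
    d=np.c_[uv,np.ones(len(uv))]@np.linalg.inv(c['K']).T@R
    return o,d
def onplane(c,uv,z):
    o,d=ray(c,uv); return o+d*((z-o[2])/d[:,2])[:,None]
def cloud(c):
    h,w=c['depth'].shape; v,u=np.mgrid[:h,:w]; z=c['depth'].astype(float)
    p=np.c_[u.ravel(),v.ravel(),np.ones(h*w)]@np.linalg.inv(c['K']).T*z.ravel()[:,None]
    T=c['camera_from_world']; return ((p-T[:3,3])@T[:3,:3]).reshape(h,w,3)
E
python3 - <<'E'
from h import *
print(bot.get_obs())
print([x for x in dir(bot) if x[0]!='_'], bot.tcp_to_grasp)
import pickle
d={}
for n in ['scene','top','wrist']:
    d[n]=cap(n,n+'0'); print(n,d[n]['K'][0],d[n]['camera_from_world'].round(2).tolist())
pickle.dump(d,open('d0.pkl','wb'))
E
```

```text
pics
{'time': 0.0, 'joint_positions': array([ 9.79018470e-01,  3.42664872e-01,  1.52504709e+00,  1.30353396e-05,
        1.27537745e+00, -1.45981209e-01]), 'dq': array([ 0.00095039,  0.00131789, -0.00120265,  0.00054993, -0.00031907,
       -0.00226723]), 'tau': array([-5.41553181e-04, -4.31243491e+01, -2.44224930e+01,  7.16901803e-02,
        5.59424073e-02, -1.41549922e-04]), 'tool_pos': array([226.10146158, 473.35820588, 226.06448819]), 'tcp_rot': array([-3.14011363e+00, -2.30054958e-04,  2.69579203e+00]), 'contact_force': array([ 0.16007324,  0.08070539, -0.1642562 ]), 'moment': array([-0.02021563,  0.01309211, -0.03552954]), 'grip_width': 91.59553720204389}
['Unreachable', 'capture', 'close_job', 'get_obs', 'tcp_to_grasp'] 18.8
scene [440.11752675   0.         281.74209244] [[0.87, 0.49, -0.02, -519.9], [0.41, -0.74, -0.53, -116.32], [-0.27, 0.46, -0.85, 1404.3], [0.0, 0.0, 0.0, 1.0]]
top [458.51583351   0.         281.13539511] [[0.0, -1.0, 0.01, 69.56], [-0.99, -0.0, -0.12, 599.23], [0.12, -0.01, -0.99, 1491.65], [0.0, 0.0, 0.0, 1.0]]
wrist [349.57614523   0.         274.85186659] [[0.43, 0.9, -0.0, -524.45], [0.87, -0.41, 0.27, -33.48], [0.24, -0.12, -0.96, 390.58], [0.0, 0.0, 0.0, 1.0]]
```

View pics/top0.png

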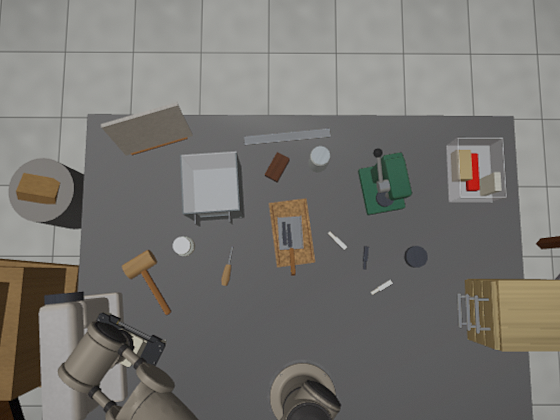

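View pics/scene0.png

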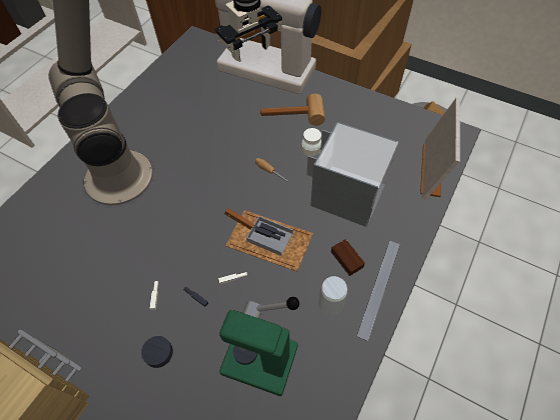

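View pics/wrist0.png

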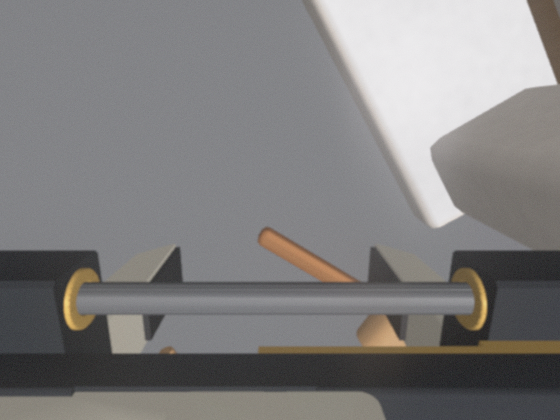

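```bash
python3 - <<'E'
from h import *
import pickle
d=pickle.load(open('d0.pkl','rb'))
t=d['top']; im=cv2.cvtColor(t['color'],cv2.COLOR_RGB2BGR)
cv2.imwrite('pics/topz.png',cv2.resize(im[140:300,170:370],None,fx=4,fy=3.7,interpolation=cv2.INTER_CUBIC)[:592])
s=d['scene']; im2=cv2.cvtColor(s['color'],cv2.COLOR_RGB2BGR)
cv2.imwrite('pics/scz.png',cv2.resize(im2[110:310,180:400],None,fx=3,fy=3,interpolation=cv2.INTER_CUBIC))
C=cloud(t)
# punch c: dark
g=t['color'].astype(int).sum(2)
print('bench',t['color'][300,250], 'punch',t['color'][254:262,365])
for n,uv in dict(awl=(226,274),punch=(365,257),jar=(182,245),tin=(320,156),cup=(290,235),bin=(211,185),mat=(300,215),hand=(292,268)).items():
    print(n,C[uv[1],uv[0]].round(0))
# bin cloud
m=(C[...,2]>150)&(C[...,0]>450)&(C[...,0]<900)&(C[...,1]>50)&(C[...,1]<450)
P=C[m]; r=cv2.minAreaRect(P[:,:2].astype(np.float32)); print('bin',r, P[:,2].mean(), len(P))
E
```

```text
bench [95 95 95] punch [[66 68 76]
 [65 67 75]
 [63 66 72]
 [64 66 73]
 [60 64 70]
 [63 65 72]
 [58 62 68]
 [52 54 60]]
awl [395. 252.  28.]
punch [ 451. -211.   11.]
jar [487. 388.  81.]
tin [770. -53. 120.]
cup [524.  41.  21.]
bin [660. 282. 203.]
mat [594.   6.   4.]
hand [414.  35.  55.]
bin ((735.0452880859375, 304.5352783203125), (393.2851257324219, 200.71307373046875), 15.45749282836914) 197.83559275697553 3712
```

View pics/topz.png

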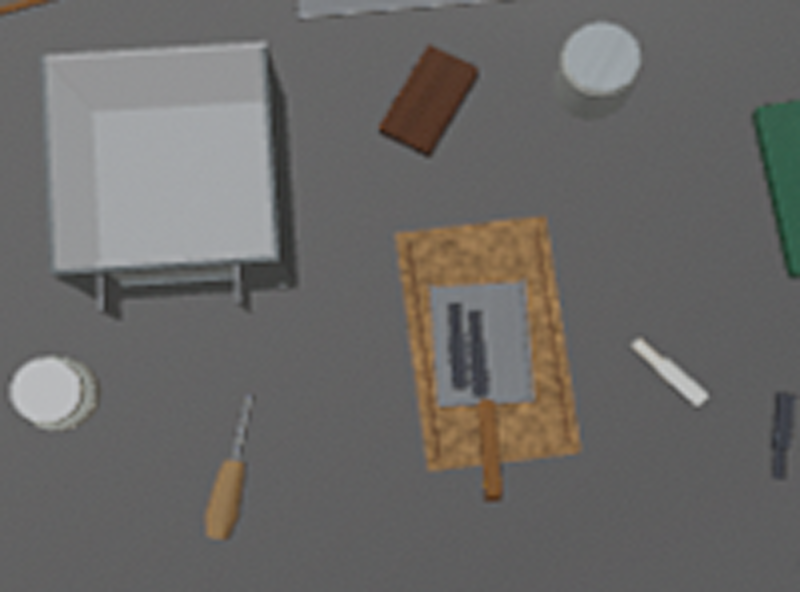

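View pics/scz.png

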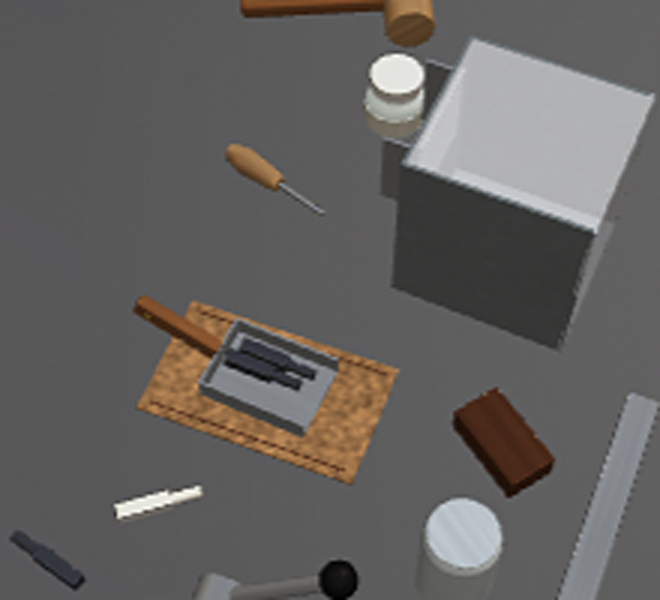

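```bash
python3 - <<'E'
from h import *
import pickle
d=pickle.load(open('d0.pkl','rb'))
t=d['top']; s=d['scene']
tz=lambda l:np.array(l,float)/[4,3.7]+[170,140]
B=onplane(t,tz([(44,57),(267,42),(278,260),(54,270)]),200); print('bin corners',B.round(0), B.mean(0)); 
e=(B[0]+B[1]-B[2]-B[3])/2; print('yaw',np.degrees(np.arctan2(e[1],e[0])),np.linalg.norm(e)); e=B[0]+B[3]-B[1]-B[2];print(np.degrees(np.arctan2(-e[0],e[1])),np.linalg.norm(e)/2)
sz=lambda l:np.array(l,float)/3+[180,110]
print('scene bin',onplane(s,sz([(652,97),(595,230),(408,165),(475,40)]),200).round(0))
# mat by colour
for c,n in((t,'top'),(s,'scene')):
    hsv=cv2.cvtColor(c['color'],cv2.COLOR_RGB2HSV)
    m=cv2.inRange(hsv,(8,70,60),(22,255,255))
    C=cloud(c); m[(C[...,0]<380)|(C[...,0]>680)|(C[...,1]<-70)|(C[...,1]>130)]=0
    v,u=np.nonzero(m); P=onplane(c,np.c_[u,v],3); P=P[C[v,u,2]<12]
    print(n,'mat',cv2.minAreaRect(P[:,:2].astype(np.float32)))
    # handle
    hm=m.astype(bool)&(C[...,2]>25); print(n,'handle',hm.sum(), C[hm].mean(0), C[hm].min(0),C[hm].max(0)); 
    Q=C[hm]; 
    if len(Q)>5: print(cv2.fitLine(Q[:,:2].astype(np.float32),cv2.DIST_L2,0,.01,.01).ravel())
    # punch c
    g=c['color'].astype(int); dm=(g.sum(2)<235)&(C[...,0]>380)&(C[...,0]<520)&(C[...,1]<-150)&(C[...,1]>-270)
    v,u=np.nonzero(dm); 
    P=onplane(c,np.c_[u,v],8); print(n,'punchc',len(P),P.mean(0),cv2.minAreaRect(P[:,:2].astype(np.float32)))
    dm=(g.sum(2)<235)&(C[...,0]>450)&(C[...,0]<620)&(C[...,1]<100)&(C[...,1]>-20)
    v,u=np.nonzero(dm);P=onplane(c,np.c_[u,v],20);print(n,'punchab',len(P),P.mean(0),P.min(0),P.max(0))
print('cup top corners', onplane(t,tz([(431,285),(525,282),(533,401),(438,407)]),15).round(0))
print('handle ends', onplane(t,tz([(487,400)]),38).round(0),onplane(t,tz([(493,500)]),62).round(0))
E
```

```text
bin corners [[751. 374. 200.]
 [764. 206. 200.]
 [584. 196. 200.]
 [576. 362. 200.]] [668.55139565 284.58842427 200.        ]
yaw 3.6906992908062746 177.59814219468973
3.698832741692506 167.2889080525963
scene bin [[753. 370. 200.]
 [765. 208. 200.]
 [594. 195. 200.]
 [582. 357. 200.]]
top mat ((520.8712158203125, 33.41603088378906), (249.6045684814453, 130.5137939453125), 7.509372711181641)
top handle 178 [428.81834939  49.27020678 522.66335902] [391.76302519  -2.44972675  26.16866951] [ 543.64213278   83.76861528 1553.69713525]
[  0.768122   -0.6403035 428.81836    49.270206 ]
top punchc 100 [ 451.14840059 -211.55629908    8.        ] ((450.01092529296875, -211.0079803466797), (15.226656913757324, 77.42937469482422), 83.52217864990234)
top punchab 129 [523.95798814  52.87787275  20.        ] [454.0663941   37.31242855  20.        ] [567.93746118  80.70641082  20.        ]
scene mat ((520.5457763671875, 29.6424560546875), (253.24417114257812, 131.45042419433594), 7.485498905181885)
scene handle 182 [437.75606978  29.26080657  47.50529261] [391.91686326  20.04675612  25.39762021] [481.81958995  38.77682489  66.03863362]
[9.9728245e-01 7.3672786e-02 4.3775607e+02 2.9260807e+01]
scene punchc 176 [ 453.34627063 -215.63813393    8.        ] ((450.605712890625, -215.16357421875), (17.863616943359375, 82.8065185546875), 83.07901000976562)
scene punchab 578 [527.172042    38.83002457  20.        ] [437.6678627  -26.46116047  20.        ] [623.76732865  90.51531004  20.        ]
cup top corners [[585.  82.  15.]
 [588.   2.  15.]
 [480.  -4.  15.]
 [474.  76.  15.]]
handle ends [[480.  35.  38.]] [[391.  31.  62.]]
```

```bash
cat >> h.py <<'E'
from scipy.spatial.transform import Rotation as Ro
def go(x,y,z,yaw):
    """shift in tool axes & spin (deg) to reach world x,y,z (TCP) with tool yaw deg"""
    o=bot.get_obs(); R=Ro.from_euler('xyz',o['tcp_rot']).as_matrix()
    d=R.T@(np.array([x,y,z])-o['tool_pos']); cy=np.degrees(np.arctan2(R[1,0],R[0,0]))
    s=-(yaw-cy); s=(s+180)%360-180
    print('t %.2f pos %s yaw %.2f tilt %s w %.1f F %s'%(o['time'],o['tool_pos'].round(1),cy,R[:,2].round(3),o['grip_width'],o['contact_force'].round(1)),'-> d',d.round(1),'spin %.1f'%s,'q6 %.2f'%o['joint_positions'][5])
E
python3 - <<'E'
from h import *
import pickle
d=pickle.load(open('d0.pkl','rb'))['wrist']; T=d['camera_from_world']; o=-T[:3,:3].T@T[:3,3]
R=Ro.from_euler('xyz',bot.get_obs()['tcp_rot']).as_matrix()
print('cam in tool',R.T@(o-bot.get_obs()['tool_pos']),'axis',R.T@T[2,:3])
print('t',bot.get_obs()['time'])
go(451,-212,226,83.5)
E
```

```text
cam in tool [ 7.19739932e+01  4.14732635e-02 -1.58451106e+02] axis [-2.65712337e-01 -4.05312667e-05  9.64052360e-01]
t 0.15
t 0.15 pos [226.2 473.5 226.2] yaw 154.46 tilt [-0.001 -0.001 -1.   ] w 91.8 F [-0.5 -0.5 -0.4] -> d [-498.4 -521.5    0.7] spin 71.0 q6 -0.15
```

>>> carry_out --pt "0 -45 -48 0 8" --pt "0 -90 -95 0 18" --pt "0 -135 -141 0 28" --pt "0 -180 -188 0 38" --pt "0 -224 -235 0 48" --pt "0 -269 -282 0 58" --pt "0 -314 -329 0 68" --pt "0 -359 -376 0 71" --pt "0 -404 -423 0 71" --pt "0 -445 -466 0 71"

```text
time: 1.4
tool_pos: [420.9, -122.4, 226.7]
tcp_rot: [-3.141, 0.001, 1.456]
contact_force: [0.8, 0.6, 0.7]
grip_width: 91.7
```

```bash
python3 - <<'E'
from h import *
go(451,-212,190,83.5)
c=cap('wrist','w1')
E
```

```text
t 1.40 pos [ 420.9 -122.4  226.7] yaw 83.42 tilt [-0.    -0.001 -1.   ] w 91.7 F [0.8 0.6 0.7] -> d [-85.5  40.2  36.7] spin -0.1 q6 -0.34
```

View pics/w1.png

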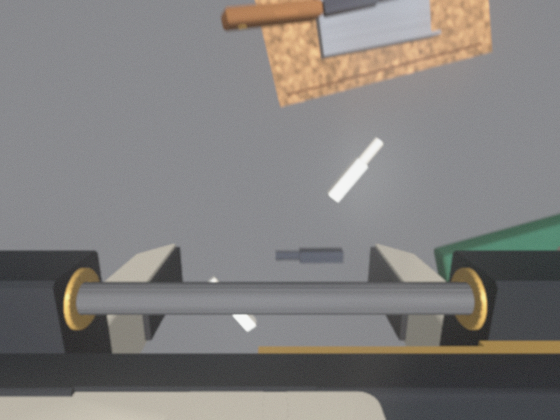

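```bash
python3 - <<'E'
from h import *
c=cap('wrist')
g=c['color'].astype(int); m=np.zeros(g.shape[:2],bool); m[235:275,255:365]=1
m&=g.sum(2)<215
v,u=np.nonzero(m); P=onplane(c,np.c_[u,v],10)[:,:2].astype(np.float32)
r=cv2.minAreaRect(P); print(len(P),r, P.mean(0), P.min(0),P.max(0), g[260,200],g[255,320],g[255,290])
(cx,cy),_,_=r
go(cx,cy,120,83.5)
E
```

```text
<stdin>:6: RuntimeWarning: Mean of empty slice.
  ret = um.true_divide(
Traceback (most recent call last):
ValueError: zero-size array to reduction operation minimum which has no identity
```

```bash
python3 - <<'E'
from h import *
c=cap('wrist','w2')
g=c['color'].astype(int); print(g[255,320],g[255,290],g[260,200])
m=np.zeros(g.shape[:2],np.uint8); m[180:282,230:365]=1
m=((g.sum(2)<270)&(m>0)).astype(np.uint8)
n,l,st,ce=cv2.connectedComponentsWithStats(m); k=1+st[1:,4].argmax(); print(st[k],ce[k])
v,u=np.nonzero(l==k); P=onplane(c,np.c_[u,v],10)[:,:2].astype(np.float32)
r=cv2.minAreaRect(P); print(len(P),r)
(cx,cy),_,_=r
go(cx,cy,120,83.5)
E
```

```text
[103 105 115] [105 104 109] [141 140 144]
[298 245  33   3  66] [313.01515152 245.74242424]
66 ((457.2301025390625, -205.90980529785156), (2.4504482746124268, 36.66938400268555), 83.1944351196289)
t 1.55 pos [ 420.9 -122.9  226.1] yaw 83.19 tilt [-0.001 -0.001 -1.   ] w 92.0 F [-0.6  0.3 -0. ] -> d [-78.1  46.1 106.1] spin -0.3 q6 -0.34
```

View pics/w2.png

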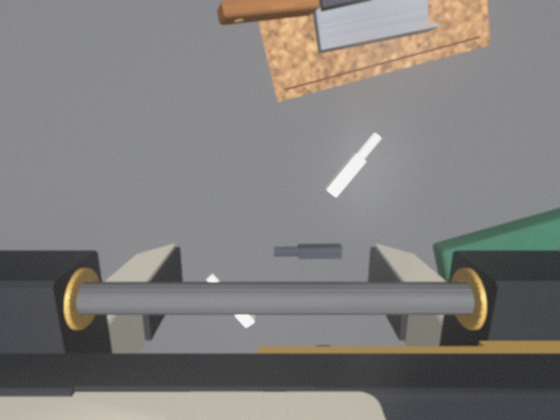

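```bash
python3 - <<'E'
from h import *
c=cap('wrist')
g=c['color'].astype(int)
m=np.zeros(g.shape[:2],np.uint8); m[180:280,230:365]=1
m=((g.sum(2)<360)&(m>0)).astype(np.uint8)
n,l,st,ce=cv2.connectedComponentsWithStats(m); k=1+st[1:,4].argmax(); print(st[k],ce[k])
v,u=np.nonzero(l==k)
for z in (7,14):
    P=onplane(c,np.c_[u,v],z)[:,:2].astype(np.float32)
    r=cv2.minAreaRect(P); print(len(P),r)
(cx,cy),_,_=r
go(451,-212,120,83.5)
go(451,-212,16,83.5)
E
```

```text
[276 246  68  16 914] [311.93873085 253.37527352]
914 ((450.103515625, -212.473388671875), (18.720417022705078, 77.85989379882812), 83.2933578491211)
914 ((449.7170715332031, -209.4881134033203), (18.373350143432617, 76.41630554199219), 83.29378509521484)
t 1.60 pos [ 420.4 -121.1  226.1] yaw 83.30 tilt [-0.002  0.    -1.   ] w 91.8 F [-0.5  0.6  1.3] -> d [-86.7  41.2 106. ] spin -0.2 q6 -0.34
t 1.60 pos [ 420.4 -121.1  226.1] yaw 83.30 tilt [-0.002  0.    -1.   ] w 91.8 F [-0.5  0.6  1.3] -> d [-86.6  41.4 210. ] spin -0.2 q6 -0.34
```

>>> carry_out --pt "0 -25 12 30 0" --pt "0 -58 27 75 0" --pt "0 -87 40 125 0" --pt "0 -87 40 165 0" --pt "0 -87 40 190 0" --pt "0 -87 40 200 0" --pt "0 -87 40 200 0"

```text
time: 2.48
tool_pos: [449.6, -211.3, 26.2]
tcp_rot: [-3.139, -0.0, 1.455]
contact_force: [-0.6, -0.7, 0.3]
grip_width: 92.0
```

```bash
python3 - <<'E'
from h import *
c=cap('wrist','w3')
go(450,-212,4,83.3)
E
```

```text
t 2.52 pos [ 450.1 -211.8   26.8] yaw 83.36 tilt [-0.001 -0.001 -1.   ] w 91.8 F [-0.2 -0.1 -0.4] -> d [-0.2 -0.  22.8] spin 0.1 q6 -0.48
```

View pics/w3.png

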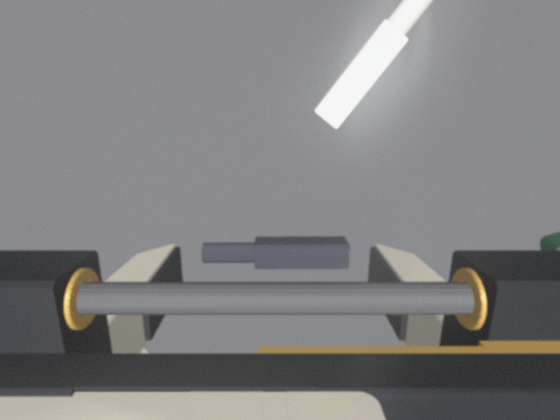

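```bash
python3 - <<'E'
from h import *
c=cap('wrist')
print(proj(c,[[450,-212,0],[450,-212,7],[450,-212,14],[450,-205,14],[450,-219,14],[450,-205,0]]))
g=c['color'].astype(int); print(g[225:285:3,300].sum(1))
print(onplane(c,[[300,238],[300,268]],14))
go(450,-212,3,83.3)
E
```

```text
[[275.51662173 245.04962758]
 [275.52201506 249.71539082]
 [275.52780319 254.72269342]
 [273.99854268 242.34051439]
 [277.02661788 266.8583575 ]
 [274.09255014 233.42852144]]
[408 423 421 392 251 251 291 316 321 320 316 313 314 314 360 416 419 422
 418 302]
[[ 463.71210596 -204.15331584   14.        ]
 [ 462.09130654 -221.05193819   14.        ]]
t 2.58 pos [ 450.3 -212.1   27.1] yaw 83.35 tilt [-0.    -0.001 -1.   ] w 92.0 F [ 0.4  0.2 -0.1] -> d [ 0.1 -0.3 24.1] spin 0.0 q6 -0.48
```

>>> carry_out --pt "0 0 0 14 0" --pt "0 0 0 24 0" --pt "0 0 0 24 0" --pt "1 0 0 24 0" --pt "1 0 0 24 0" --pt "1 0 0 24 0" --pt "1 0 0 20 0" --pt "1 0 0 10 0" --pt "1 0 0 -10 0" --pt "1 0 0 -40 0"

```text
time: 3.82
tool_pos: [449.9, -211.8, 67.9]
tcp_rot: [-3.14, 0.001, 1.455]
contact_force: [0.4, -0.3, -0.6]
grip_width: 77.4
```

```bash
python3 - <<'E'
from h import *
c=cap('wrist','w4')
go(450,-212,120,93)
E
```

```text
t 3.88 pos [ 452.  -213.1   71.8] yaw 83.36 tilt [ 0.004 -0.004 -1.   ] w 77.1 F [ 2.  -0.8  2.8] -> d [  0.6  -1.9 -48.2] spin -9.6 q6 -0.48
```

View pics/w4.png

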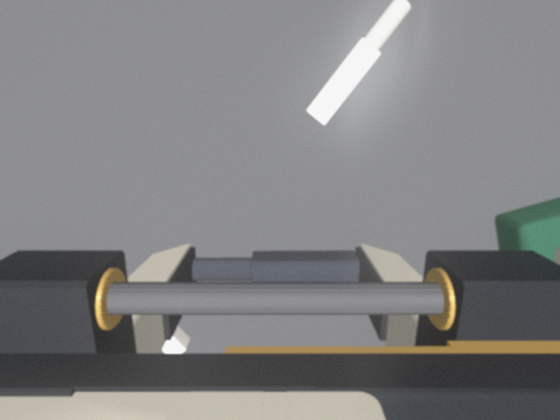

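```bash
python3 - <<'E'
from h import *
go(543,20,150,94)
E
```

```text
t 3.88 pos [ 452.  -213.1   71.8] yaw 83.36 tilt [ 0.004 -0.004 -1.   ] w 77.1 F [ 2.  -0.8  2.8] -> d [241.7  63.8 -78.8] spin -10.6 q6 -0.48
```

>>> carry_out --pt "1 25 6 -40 -2" --pt "1 70 18 -75 -5" --pt "1 120 31 -79 -8" --pt "1 170 44 -79 -10" --pt "1 215 56 -79 -11" --pt "1 237 62 -79 -11" --pt "1 242 64 -79 -11" --pt "1 242 64 -79 -11"

```text
time: 4.88
tool_pos: [543.1, 19.8, 150.4]
tcp_rot: [3.138, 0.005, 1.647]
contact_force: [-0.2, -0.5, 0.3]
grip_width: 77.3
```

```bash
python3 - <<'E'
from h import *
import pickle
c=cap('wrist','w5'); pickle.dump(c,open('w5.pkl','wb'))
go(543,20,150,94)
E
```

```text
t 4.92 pos [542.9  19.4 150.3] yaw 94.32 tilt [ 0.004 -0.004 -1.   ] w 77.6 F [ 0.7 -0.  -1.5] -> d [0.6 0.1 0.3] spin 0.3 q6 -0.18
```

View pics/w5.png

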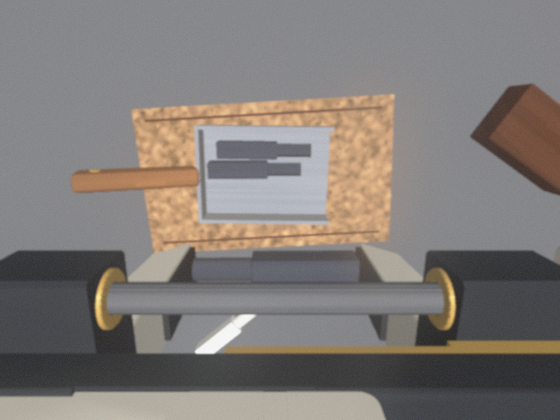

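```bash
python3 - <<'E'
from h import *
import pickle
c=pickle.load(open('w5.pkl','rb'))
im=cv2.cvtColor(c['color'],cv2.COLOR_RGB2BGR)
cv2.imwrite('pics/w5z.png',cv2.resize(im[85:265,60:400],None,fx=2.35,fy=2.35,interpolation=cv2.INTER_CUBIC)[:600,:800])
E
```

```text
(no output)
```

View pics/w5z.png

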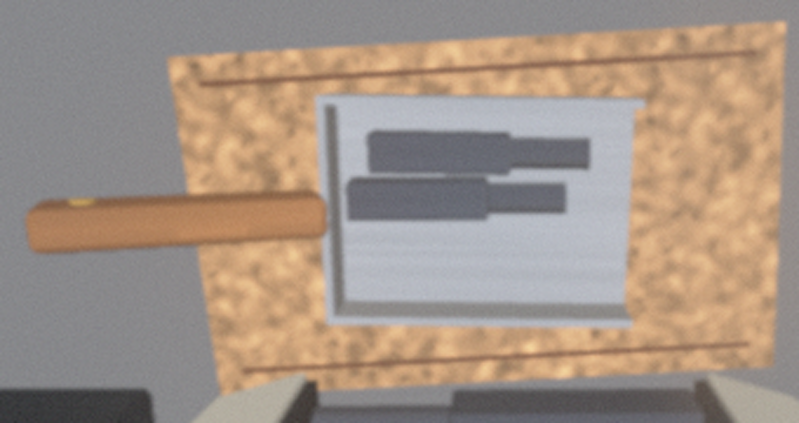

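```bash
python3 - <<'E'
from h import *
import pickle
c=pickle.load(open('w5.pkl','rb'))
f=lambda l:np.array(l,float)/2.35+[60,85]
Q=onplane(c,f([(316,96),(643,101),(631,325),(328,323)]),27)[:,:2]; print('corners',Q.round(1))
e=Q[1]+Q[2]-Q[0]-Q[3]; yaw=np.arctan2(e[1],e[0]); print(np.degrees(yaw),np.linalg.norm(e)/2, np.linalg.norm(Q[0]+Q[1]-Q[2]-Q[3])/2)
mid=Q.mean(0); print('mid',mid)
M=onplane(c,f([(168,58),(785,22),(774,367),(220,390)]),3)[:,:2]; print('mat',M.round(1),M.mean(0))
e2=M[1]+M[2]-M[0]-M[3]; print('matyaw',np.degrees(np.arctan2(e2[1],e2[0])))
R=np.array([[np.cos(yaw),np.sin(yaw)],[-np.sin(yaw),np.cos(yaw)]])
loc=lambda uv,z:((onplane(c,f(uv),z)[:,:2]-mid)@R.T).round(1)
print('A',loc([(368,131),(368,174),(590,139),(590,168)],20)); print('B',loc([(347,178),(347,220),(567,184),(567,212)],20))
print('rimfloor',loc([(633,110),(625,305)],6), 'rightwall floor',loc([(345,302)],6),'back',loc([(345,302)],6))
h=onplane(c,f([(27,228),(322,212)]),60); print('handle rear z60',loc([(27,207),(27,250)],66),'front',loc([(322,195),(325,237)],46))
print('punchC in view', onplane(c,[[195,268],[358,265]],150))
E
```

```text
corners [[475.6  76.4]
 [584.6  83.2]
 [589.9   4.8]
 [481.1  -2.8]]
3.7680687179080072 109.08273513863715 79.03652938539584
mid [532.81318137  40.41036487]
mat [[417.6  84.3]
 [635.5 113.4]
 [653.2 -15.8]
 [434.  -42.3]] [535.0560498   34.91722291]
matyaw 7.25942421210664
A [[-38.9  27.8]
 [-39.4  13. ]
 [ 38.   26. ]
 [ 38.4  16. ]]
B [[-46.8  11.5]
 [-47.4  -3.4]
 [ 30.5  10.3]
 [ 30.8   0.3]]
rimfloor [[ 54.6  35.2]
 [ 55.4 -38. ]] rightwall floor [[-52.1 -38. ]] back [[-52.1 -38. ]]
handle rear z60 [[-133.6    8.2]
 [-135.5   -4.9]] front [[-50.2   9.6]
 [-49.8  -4.2]]
punchC in view [[503.55378029  14.84119403 150.        ]
 [583.69471986  22.53416049 150.        ]]
```

```bash
python3 - <<'E'
from h import *
go(546.1,21.3,35,93.8)
E
```

```text
t 4.92 pos [542.9  19.4 150.3] yaw 94.32 tilt [ 0.004 -0.004 -1.   ] w 77.6 F [ 0.7 -0.  -1.5] -> d [  2.2   2.9 115.3] spin 0.5 q6 -0.18
```

>>> carry_out --pt "1 1 1.5 30 0.5" --pt "1 2 3 70 0.5" --pt "1 2 3 100 0.5" --pt "1 2 3 115 0.5" --pt "1 2 3 115 0.5" --pt "1 2 3 115 0.5"

```text
time: 5.68
tool_pos: [547.1, 20.7, 36.6]
tcp_rot: [3.136, 0.005, 1.637]
contact_force: [-0.5, 0.2, -0.1]
grip_width: 77.5
```

```bash
python3 - <<'E'
from h import *
c=cap('wrist','w6')
go(546.1,21.3,10,93.8)
E
```

```text
t 5.72 pos [547.2  20.8  36.7] yaw 93.81 tilt [ 0.007 -0.005 -1.   ] w 77.8 F [ 0.4 -1.1  0.2] -> d [ 0.7 -1.2 26.7] spin 0.0 q6 -0.16
```

View pics/w6.png

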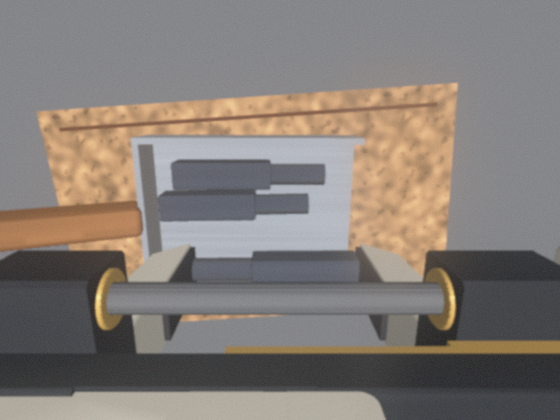

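>>> carry_out --pt "1 0.5 -1 10 0" --pt "1 0.5 -1 18 0" --pt "1 0.5 -1 24 0" --pt "1 0.5 -1 26 0" --pt "1 0.5 -1 26 0"

```text
time: 6.35
tool_pos: [546.2, 21.2, 10.4]
tcp_rot: [3.136, 0.005, 1.637]
contact_force: [0.0, -1.5, 0.1]
grip_width: 77.6
```

```bash
python3 - <<'E'
from h import *
c=cap('wrist','w7')
go(546.1,21.3,10,93.8)
E
```

```text
t 6.40 pos [546.3  21.2  10.7] yaw 93.81 tilt [ 0.007 -0.005 -1.   ] w 77.1 F [-0.  -0.4 -0.3] -> d [ 0.2 -0.2  0.7] spin 0.0 q6 -0.16
```

View pics/w7.png

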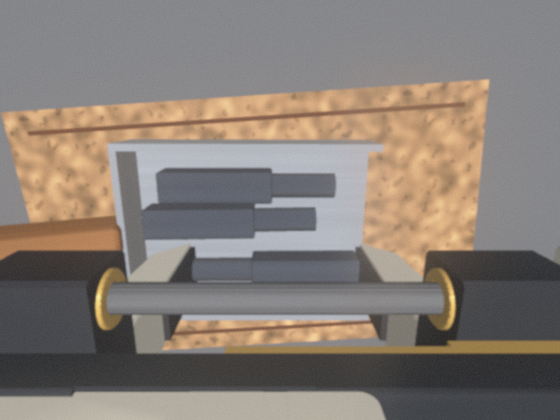

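>>> carry_out --pt "1 0 0 1 0" --pt "0.1 0 0 1 0" --pt "0.1 0 0 1 0" --pt "0.1 0 0 -4 0" --pt "0.1 0 0 -20 0" --pt "0.1 0 0 -50 0" --pt "0.1 0 0 -100 0" --pt "0.1 0 0 -140 0" --pt "0.1 0 0 -140 0"

```text
time: 7.52
tool_pos: [547.6, 21.7, 155.3]
tcp_rot: [3.127, 0.007, 1.637]
contact_force: [-0.1, -1.1, -1.0]
grip_width: 82.8
```

```bash
python3 - <<'E'
from h import *
c=cap('wrist','w8')
go(433,34,100,3.8)
go(433,34,100,183.8)
E
```

```text
t 7.58 pos [546.2  21.8 153. ] yaw 93.81 tilt [ 0.011 -0.005 -1.   ] w 82.5 F [-0.3  0.5 -0.5] -> d [  20.  -112.7   51.7] spin 90.0 q6 -0.16
t 7.58 pos [546.2  21.8 153. ] yaw 93.81 tilt [ 0.011 -0.005 -1.   ] w 82.5 F [-0.3  0.5 -0.5] -> d [  20.  -112.7   51.7] spin -90.0 q6 -0.16
```

View pics/w8.png

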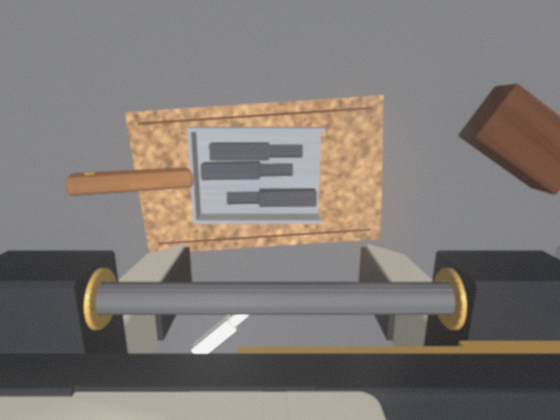

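>>> carry_out --pt "0 3 -12 0 9" --pt "0 6 -25 5 19" --pt "0 10 -40 10 29" --pt "0 13 -55 15 39" --pt "0 16 -70 20 49" --pt "0 19 -85 25 59" --pt "0 21 -95 35 69" --pt "0 21 -102 45 79" --pt "0 21 -102 52 89" --pt "0 21 -102 52 90"

```text
time: 8.82
tool_pos: [442.5, 35.7, 98.7]
tcp_rot: [3.136, -0.008, 0.067]
contact_force: [-0.4, 0.2, 0.2]
grip_width: 91.7
```

```bash
python3 - <<'E'
from h import *
c=cap('wrist','w9')
go(443,35.5,16,3.8)
E
```

```text
t 8.88 pos [443.   35.7  99.2] yaw 3.91 tilt [ 0.009 -0.005 -1.   ] w 91.8 F [-0.4 -0.6  0.1] -> d [-0.7 -0.3 83.2] spin 0.1 q6 1.42
```

View pics/w9.png

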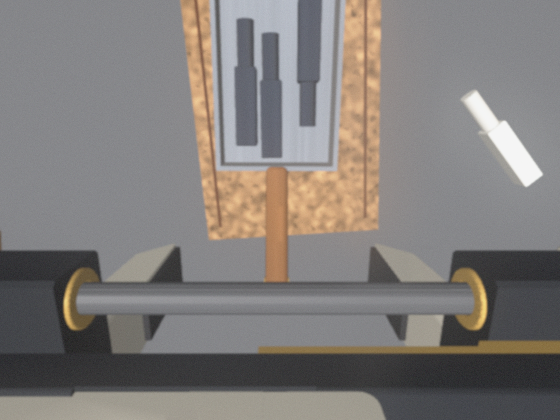

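>>> carry_out --pt "0 -0.5 0 30 0" --pt "0 -0.5 0 60 0" --pt "0 -0.5 0 78 0" --pt "0 -0.5 0 83 0" --pt "1 -0.5 0 83 0" --pt "1 -0.5 0 83 0" --pt "1 -0.5 0 83 0" --pt "1 -0.5 0 83 0" --pt "1 -0.5 0 83 0" --pt "1 -0.5 0 83 0"

```text
time: 10.12
tool_pos: [443.2, 35.2, 16.2]
tcp_rot: [3.136, -0.009, 0.068]
contact_force: [0.6, 0.1, -0.7]
grip_width: 36.4
```

```bash
python3 - <<'E'
from h import *
c=cap('wrist','w10')
go(443,35.5,28,3.8)
E
```

```text
t 10.18 pos [443.2  35.3  16.2] yaw 3.92 tilt [ 0.009 -0.005 -1.   ] w 32.2 F [-0.6 -0.3  0.6] -> d [ -0.1  -0.2 -11.8] spin 0.1 q6 1.42
```

View pics/w10.png

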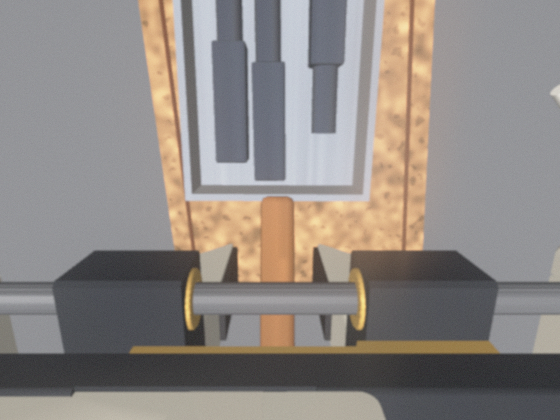

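Still closing and well centred; finish closing, then lift a little and check for sag.

>>> carry_out --pt "1 0 0 0 0" --pt "1 0 0 0 0" --pt "1 0 0 0 0" --pt "1 0 0 0 0" --pt "1 0 0 -3 0" --pt "1 0 0 -7 0" --pt "1 0 0 -11 0" --pt "1 0 0 -14 0" --pt "1 0 0 -15 0" --pt "1 0 0 -15 0"

```text
time: 11.42
tool_pos: [443.1, 35.3, 31.3]
tcp_rot: [3.136, -0.009, 0.068]
contact_force: [0.4, 0.3, -3.1]
grip_width: 13.8
```

```bash
python3 - <<'E'
from h import *
c=cap('wrist','w11')
o=bot.get_obs(); print(o['moment'])
go(443,35.5,28,3.8)
s=cap('scene')
im=cv2.cvtColor(s['color'],cv2.COLOR_RGB2BGR); cv2.imwrite('pics/s11.png',cv2.resize(im[160:280,200:340],None,fx=4,fy=4,interpolation=cv2.INTER_CUBIC))
E
```

```text
[-0.01588099  0.42309476  0.0602009 ]
t 11.47 pos [443.   35.3  31.2] yaw 3.92 tilt [ 0.009 -0.005 -1.   ] w 13.9 F [-0.   0.2 -3.2] -> d [-0.1 -0.2  3.2] spin 0.1 q6 1.42
```

View pics/w11.png

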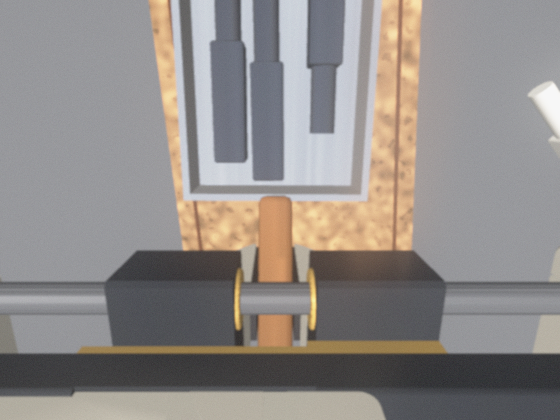

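View pics/s11.png

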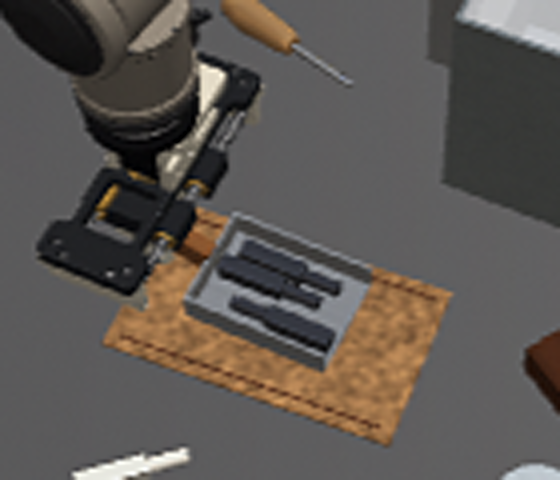

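```bash
cat >> h.py <<'E'
def pitch(c,yaw,box=(185,365,5,170)):
    """nose-down pitch (deg) of cup wall tops/floor from wrist depth: fit plane on bright steel pixels"""
    C=cloud(c); u0,u1,v0,v1=box; g=c['color'].astype(int)
    m=np.zeros(g.shape[:2],bool); m[v0:v1,u0:u1]=1
    m&=(g.sum(2)>480)&(g.max(2)-g.min(2)<40)&(c['depth']>0)
    P=C[m]; y=np.radians(yaw); xl=P[:,0]*np.cos(y)+P[:,1]*np.sin(y); yl=-P[:,0]*np.sin(y)+P[:,1]*np.cos(y)
    A=np.c_[xl,yl,np.ones(len(P))]; keep=np.ones(len(P),bool)
    for _ in range(4):
        k=np.linalg.lstsq(A[keep],P[keep,2],rcond=None)[0]; r=P[:,2]-A@k; keep=np.abs(r)<3
    print('n',keep.sum(),'nose-down %.1f roll %.1f'%(-np.degrees(np.arctan(k[0])),np.degrees(np.arctan(k[1]))),'z range',P[keep,2].min().round(1),P[keep,2].max().round(1),'x',P[keep,0].min().round(0),P[keep,0].max().round(0))
E
python3 - <<'E'
from h import *
c=cap('wrist'); pitch(c,3.9)
E
```

```text
n 12497 nose-down 0.2 roll -0.2 z range 18.5 24.4 x 485.0 562.0
```

```bash
python3 - <<'E'
from h import *
import pickle
d=pickle.load(open('d0.pkl','rb'))
for n in ('top','scene'):
    c=d[n]; C=cloud(c)
    m=(C[...,2]>185)&(C[...,2]<215)&(C[...,0]>540)&(C[...,0]<800)&(C[...,1]>150)&(C[...,1]<420)
    k,l,st,ce=cv2.connectedComponentsWithStats(m.astype(np.uint8)); j=1+st[1:,4].argmax()
    v,u=np.nonzero(l==j); P=onplane(c,np.c_[u,v],200)[:,:2].astype(np.float32)
    print(n,len(P),cv2.minAreaRect(P),P.mean(0), C[l==j][:,2].mean())
s=cap('scene'); im=cv2.cvtColor(s['color'],cv2.COLOR_RGB2BGR); 
E
```

```text
top 3410 ((667.0916748046875, 285.82183837890625), (182.30723571777344, 171.24234008789062), 4.053030967712402) [666.6324 286.1021] 199.99307997049334
scene 3524 ((669.9119873046875, 276.8084716796875), (182.01710510253906, 183.60145568847656), 3.9985599517822266) [672.33276 275.71005] 198.62715966913566
```

```bash
python3 - <<'E'
from h import *
go(389.2,265.4,138,4.0)
E
```

```text
t 11.62 pos [443.1  35.3  31.1] yaw 3.92 tilt [ 0.009 -0.005 -1.   ] w 14.1 F [-0.2 -0.3 -3.7] -> d [ -37.1 -232.6 -108.5] spin -0.1 q6 1.42
```

>>> carry_out --pt "1 0 0 -4 0" --pt "1 0 0 -12 0" --pt "1 0 0 -24 0" --pt "1 0 0 -38 0" --pt "1 0 0 -54 0" --pt "1 0 0 -70 0" --pt "1 0 0 -86 0" --pt "1 0 0 -98 0" --pt "1 0 0 -105 0" --pt "1 0 0 -107 0"

```text
time: 12.88
tool_pos: [442.1, 35.9, 138.5]
tcp_rot: [3.136, -0.009, 0.068]
contact_force: [0.5, 0.9, -4.4]
grip_width: 13.4
```

```bash
python3 - <<'E'
from h import *
go(389.2,265.4,138,4.0)
c=cap('wrist'); pitch(c,3.9)
E
```

```text
t 12.88 pos [442.1  35.9 138.5] yaw 3.92 tilt [ 0.009 -0.005 -1.   ] w 13.4 F [ 0.5  0.9 -4.4] -> d [ -37.1 -232.6   -1.2] spin -0.1 q6 1.42
n 12577 nose-down 0.2 roll -0.2 z range 125.9 131.8 x 484.0 561.0
```

Grip holds level. Now the sideways move to in front of the port.

>>> carry_out --pt "1 -1 -6 0 0" --pt "1 -3 -20 0 0" --pt "1 -7 -45 0 0" --pt "1 -12 -75 0 0" --pt "1 -17 -108 0 0" --pt "1 -22 -140 0 0" --pt "1 -27 -170 0 0" --pt "1 -32 -200 0 0" --pt "1 -35 -222 0 0" --pt "1 -37 -231 0 0"

```text
time: 14.18
tool_pos: [388.3, 265.3, 136.3]
tcp_rot: [3.136, -0.008, 0.07]
contact_force: [-0.5, -0.1, -3.0]
grip_width: 14.0
```

>>> carry_out --pt "1 0 0 0 0" --pt "1 0 0 0 0" --pt "1 0 0 0 0"

```text
time: 14.55
tool_pos: [388.5, 264.7, 136.4]
tcp_rot: [3.136, -0.008, 0.069]
contact_force: [-0.0, -0.4, -4.1]
grip_width: 13.9
```

```bash
python3 - <<'E'
from h import *
import pickle
go(389.2,265.4,138,4.0)
d={n:cap(n,n+'12') for n in('wrist','top','scene')}; pickle.dump(d,open('d12.pkl','wb'))
pitch(d['wrist'],3.9)
im=cv2.cvtColor(d['top']['color'],cv2.COLOR_RGB2BGR); cv2.imwrite('pics/top12z.png',cv2.resize(im[140:290,160:290],None,fx=4,fy=4,interpolation=cv2.INTER_CUBIC))
im=cv2.cvtColor(d['scene']['color'],cv2.COLOR_RGB2BGR); cv2.imwrite('pics/sc12z.png',cv2.resize(im[70:260,210:410],None,fx=3,fy=3,interpolation=cv2.INTER_CUBIC))
E
```

```text
t 14.55 pos [388.5 264.7 136.4] yaw 3.98 tilt [ 0.008 -0.005 -1.   ] w 13.9 F [-0.  -0.4 -4.1] -> d [ 0.8 -0.6 -1.6] spin -0.0 q6 1.95
n 12613 nose-down 0.3 roll -0.3 z range 123.3 129.6 x 431.0 507.0
```

View pics/wrist12.png

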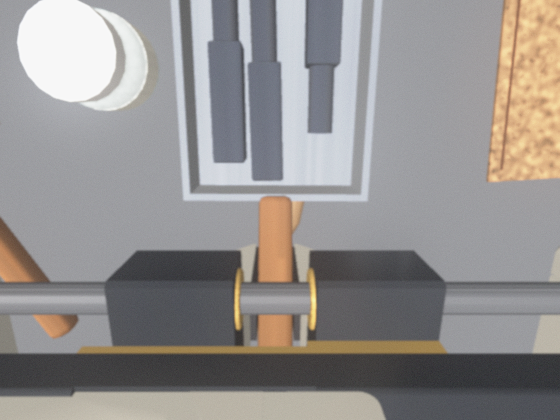

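View pics/top12z.png

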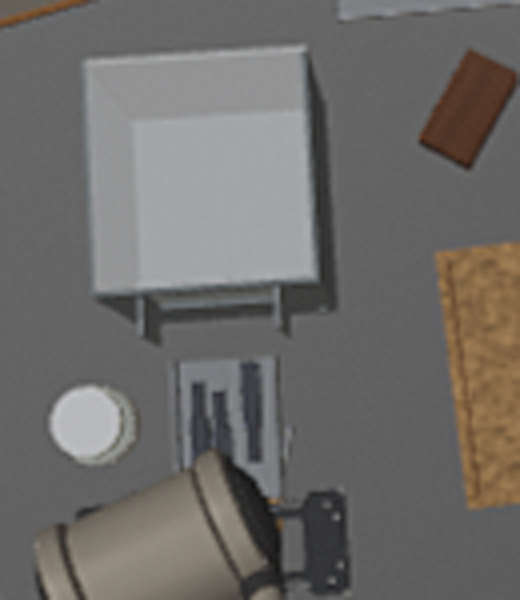

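View pics/sc12z.png

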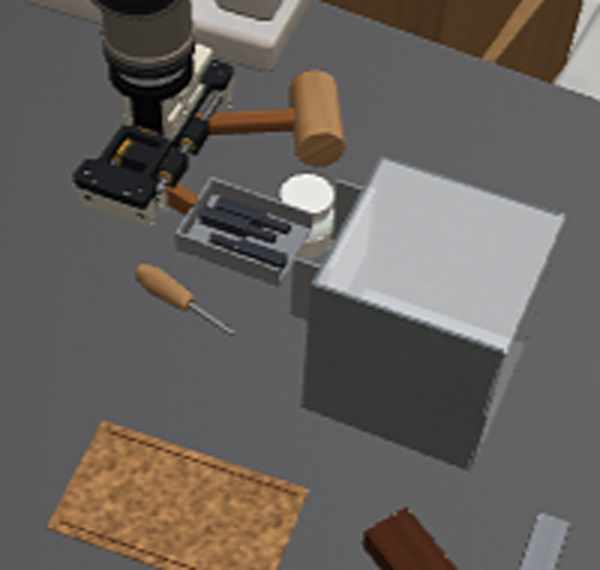

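```bash
python3 - <<'E'
from h import *
import pickle
d=pickle.load(open('d12.pkl','rb')); c=d['top']
im=cv2.cvtColor(c['color'],cv2.COLOR_RGB2BGR); cv2.imwrite('pics/top12zz.png',cv2.resize(im[205:265,180:250],None,fx=10,fy=9.5,interpolation=cv2.INTER_CUBIC))
# predicted cheeks inner edges & cup
b=np.array([668.5,285]);a=np.radians(4.0);ex=np.array([np.cos(a),np.sin(a)]);ey=np.array([-np.sin(a),np.cos(a)])
pts=[]
for x,y,z in [(-120,50,185),(-120,-50,185),(-90,50,185),(-90,-50,185),(-90,85,200),(-90,-85,200),(-120,50,100),(-120,-50,100)]:
    p=b+x*ex+y*ey; pts.append([*p,z])
o=(proj(c,pts)-[180,205])*[10,9.5]; print(o.round(0))
E
```

```text
[[161. 178.]
 [495. 156.]
 [156.  83.]
 [489.  62.]
 [ 29.  85.]
 [601.  49.]
 [208. 203.]
 [522. 182.]]
```

View pics/top12zz.png

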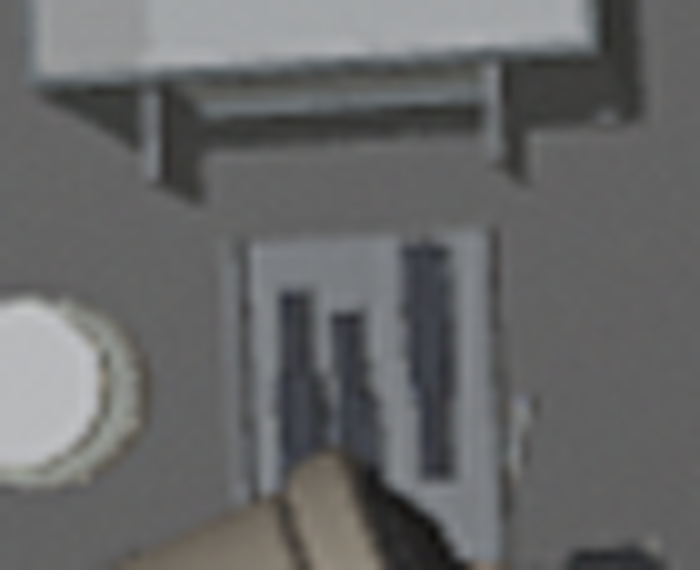

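```bash
python3 - <<'E'
from h import *
import pickle
d=pickle.load(open('d12.pkl','rb')); c=d['top']
b=np.array([668.5,285]);a=np.radians(4.0);ex=np.array([np.cos(a),np.sin(a)]);ey=np.array([-np.sin(a),np.cos(a)])
f=lambda uv:np.array(uv,float)/[10,9.5]+[180,205]
P=onplane(c,f([(232,238),(493,232),(245,495),(503,495)]),147.4)[:,:2]; print(P.round(1)); print(np.c_[(P-b)@ex,(P-b)@ey].round(1))
W=onplane(d['wrist'],[[192,185],[362,185],[183,200],[369,200]],147.4)[:,:2]; 
print(np.c_[(W-b)@ex,(W-b)@ey].round(1))
t=bot.get_obs()['tool_pos'][:2]; print('tcp',(t-b)@ex,(t-b)@ey)
E
```

```text
[[529.4 310.9]
 [531.5 230.8]
 [446.7 305.1]
 [446.8 226.5]]
[[-136.9   35.5]
 [-140.4  -44.5]
 [-219.8   35.5]
 [-225.2  -42.9]]
[[-239.5   35.2]
 [-239.5  -38. ]
 [-246.1   39.5]
 [-246.1  -41.4]]
tcp -280.7157207249913 -0.5345500260466206
```

>>> carry_out --pt "1 2 -2 0 0" --pt "1 8 -2 0 0" --pt "1 16 -2 0 0" --pt "1 25 -2 0 0" --pt "1 34 -2 0 0" --pt "1 42 -2 0 0" --pt "1 50 -2 0 0" --pt "1 57 -2 0 0" --pt "1 62 -2 0 0" --pt "1 64 -2 0 0"

```text
time: 15.95
tool_pos: [452.4, 271.4, 136.8]
tcp_rot: [3.136, -0.008, 0.07]
contact_force: [-0.4, 0.2, -3.8]
grip_width: 13.5
```

```bash
python3 - <<'E'
from h import *
import pickle
go(490,272,138,4.0)
d={n:cap(n) for n in('wrist','top','scene')}; pickle.dump(d,open('d13.pkl','wb'))
pitch(d['wrist'],3.9)
im=cv2.cvtColor(d['top']['color'],cv2.COLOR_RGB2BGR);a=cv2.resize(im[150:260,170:260],(450,550),interpolation=cv2.INTER_CUBIC)
w=cv2.cvtColor(d['wrist']['color'],cv2.COLOR_RGB2BGR)
cv2.imwrite('pics/m13.png',np.hstack([a,cv2.resize(w[:260,140:420],(340,316)).copy() if 0 else cv2.copyMakeBorder(cv2.resize(w[:300,120:440],(340,319)),0,231,0,0,cv2.BORDER_CONSTANT)]))
E
```

```text
t 15.95 pos [452.4 271.4 136.8] yaw 3.99 tilt [ 0.008 -0.005 -1.   ] w 13.5 F [-0.4  0.2 -3.8] -> d [37.5  2.  -0.9] spin -0.0 q6 1.91
n 12518 nose-down 0.3 roll -0.2 z range 124.5 130.1 x 495.0 571.0
```

View pics/m13.png

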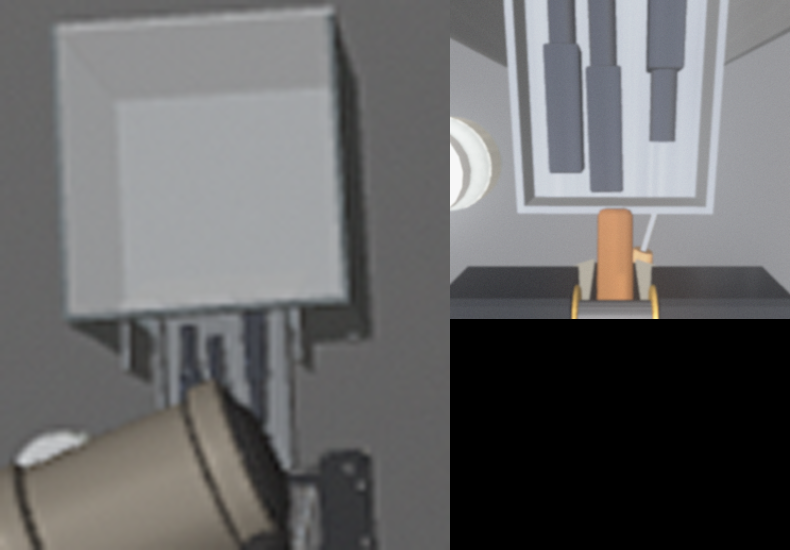

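>>> carry_out --pt "1 2 0 0 0" --pt "1 7 0 0 0" --pt "1 13 0 0 0" --pt "1 19 0 0 0" --pt "1 25 0 0 0" --pt "1 31 0 0 0" --pt "1 36 0 0 0" --pt "1 38 0 0 0" --pt "1 38 0 0 0"

```text
time: 17.23
tool_pos: [490.0, 273.9, 137.0]
tcp_rot: [3.136, -0.007, 0.07]
contact_force: [-0.5, 1.3, -3.2]
grip_width: 13.5
```

```bash
cat >> h.py <<'E'
def look(name):
    import pickle
    d={n:cap(n) for n in('wrist','top','scene')}; pickle.dump(d,open(name+'.pkl','wb'))
    f=lambda n,r,c:cv2.resize(cv2.cvtColor(d[n]['color'],cv2.COLOR_RGB2BGR)[r[0]:r[1],c[0]:c[1]],None,fx=3.6,fy=3.6,interpolation=cv2.INTER_CUBIC)
    a=f('top',(145,250),(170,260)); s=f('scene',(85,245),(260,400)); w=cv2.resize(cv2.cvtColor(d['wrist']['color'],cv2.COLOR_RGB2BGR),(324,243))
    H=max(a.shape[0]+w.shape[0],s.shape[0]); W=324
    out=np.zeros((min(H,624),W+s.shape[1],3),np.uint8); out[:a.shape[0],:W]=a[:,:W]; hh=out.shape[0]-a.shape[0]; out[a.shape[0]:,:W]=w[:hh]; out[:s.shape[0],W:]=s
    sc=min(800/out.shape[1],600/out.shape[0],1); cv2.imwrite('pics/'+name+'.png',cv2.resize(out,None,fx=sc,fy=sc,interpolation=cv2.INTER_AREA))
    o=bot.get_obs(); b=np.array([668.5,285]);a=np.radians(4.0);t=o['tool_pos'][:2]-b
    print('TCP from front face x %.1f y %.1f z %.1f'%(t@[np.cos(a),np.sin(a)]+90,t@[-np.sin(a),np.cos(a)],o['tool_pos'][2]),'F',o['contact_force'].round(1),'M',o['moment'].round(2),'t',o['time'])
    return d
E
python3 - <<'E'
from h import *
d=look('m14'); pitch(d['wrist'],4)
E
```

```text
TCP from front face x -89.1 y 1.4 z 137.1 F [ 0.8  0.5 -4.6] M [-0.04  0.51 -0.02] t 17.375
n 4269 nose-down 0.3 roll -0.3 z range 124.4 129.1 x 532.0 590.0
```

View pics/m14.png

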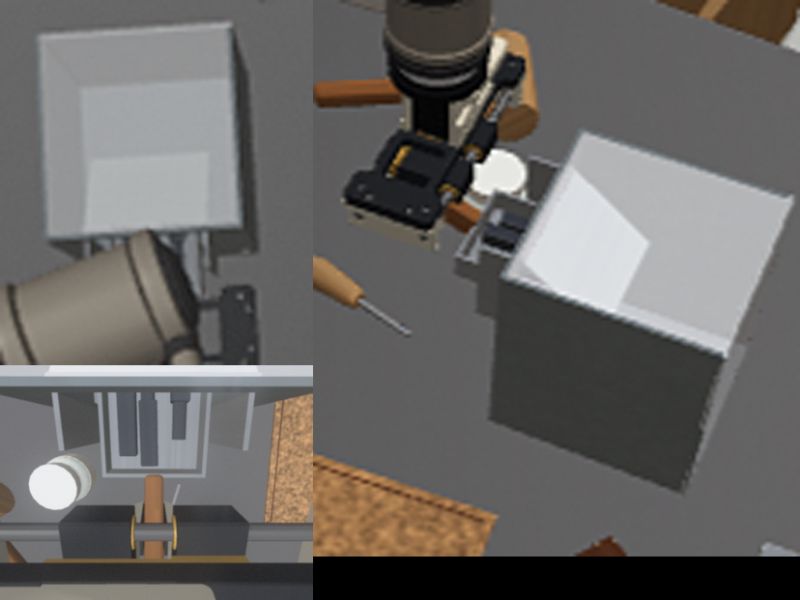

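>>> carry_out --pt "1 0 0 -3 0" --pt "1 0 0 -9 0" --pt "1 0 0 -16 0" --pt "1 0 0 -23 0" --pt "1 0 0 -29 0" --pt "1 0 0 -34 0" --pt "1 0 0 -39 0" --pt "1 1 0 -44 0" --pt "1 1 0 -48 0" --pt "1 1 0 -48 0"

```text
time: 18.62
tool_pos: [490.5, 274.3, 185.3]
tcp_rot: [3.136, -0.008, 0.07]
contact_force: [1.0, 0.5, -4.6]
grip_width: 14.2
```

```bash
python3 - <<'E'
from h import *
d=look('m15'); pitch(d['wrist'],4)
E
```

```text
TCP from front face x -88.5 y 1.7 z 184.9 F [ 0.1 -0.4 -4.5] M [-0.04  0.55  0.02] t 18.775
n 5486 nose-down -31.9 roll 0.8 z range 166.1 203.1 x 533.0 602.0
```

View pics/m15.png

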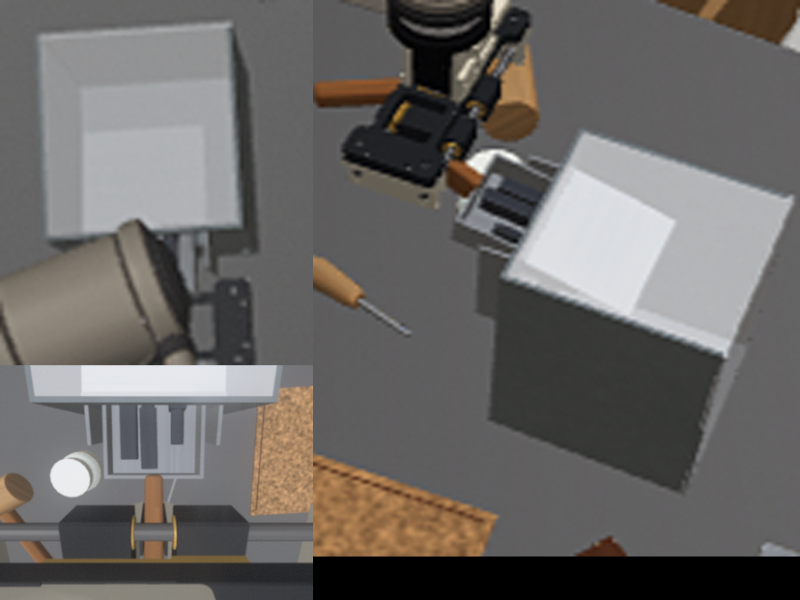

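>>> carry_out --pt "1 0 0 -3 0" --pt "1 1 0 -8 0" --pt "1 3 0 -13 0" --pt "1 6 0 -18 0" --pt "1 8 0 -23 0" --pt "1 11 0 -28 0" --pt "1 11 0 -28 0"

```text
time: 19.65
tool_pos: [501.5, 275.2, 213.5]
tcp_rot: [3.136, -0.008, 0.07]
contact_force: [-1.0, 0.7, -4.3]
grip_width: 13.8
```

```bash
python3 - <<'E'
from h import *
d=look('m16'); pitch(d['wrist'],4,(185,365,100,180))
E
```

```text
TCP from front face x -77.5 y 1.8 z 213.1 F [-1.   0.3 -4.7] M [-0.07  0.5  -0.02] t 19.8
n 4980 nose-down 25.3 roll -0.3 z range 161.1 183.9 x 535.0 582.0
```

View pics/m16.png

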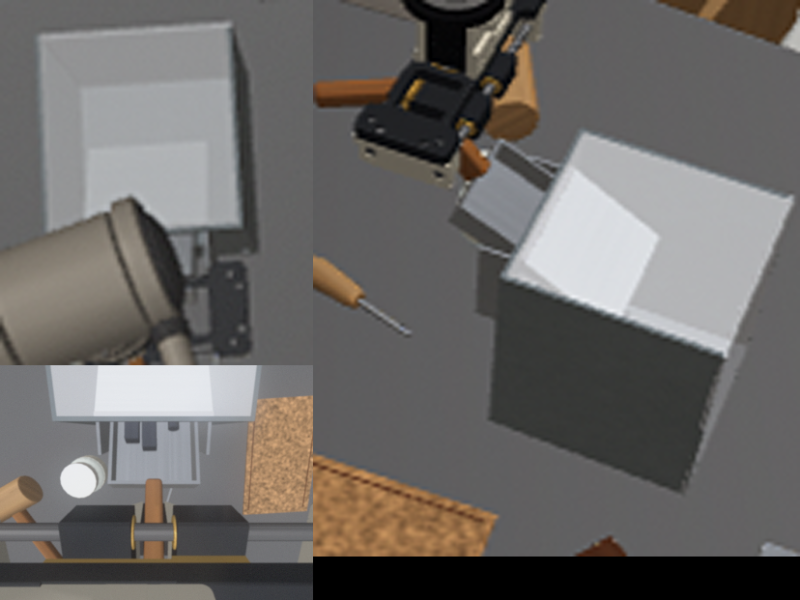

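>>> carry_out --pt "1 3 0 -4 0" --pt "1 6 0 -8 0" --pt "1 9 0 -12 0" --pt "1 13 0 -16 0" --pt "1 17 0 -20 0" --pt "1 19 0 -22 0" --pt "1 19 0 -22 0" --pt "1 19 0 -22 0"

```text
time: 20.8
tool_pos: [520.2, 276.6, 235.4]
tcp_rot: [3.136, -0.008, 0.07]
contact_force: [-1.1, 0.2, -5.1]
grip_width: 13.7
```

```bash
python3 - <<'E'
from h import *
d=look('m17'); pitch(d['wrist'],4,(185,365,110,185))
E
```

```text
TCP from front face x -58.6 y 2.0 z 235.4 F [-1.6  0.  -5.5] M [-0.04  0.7  -0.05] t 20.95
n 2987 nose-down -39.4 roll 0.3 z range 173.0 202.9 x 555.0 596.0
```

View pics/m17.png

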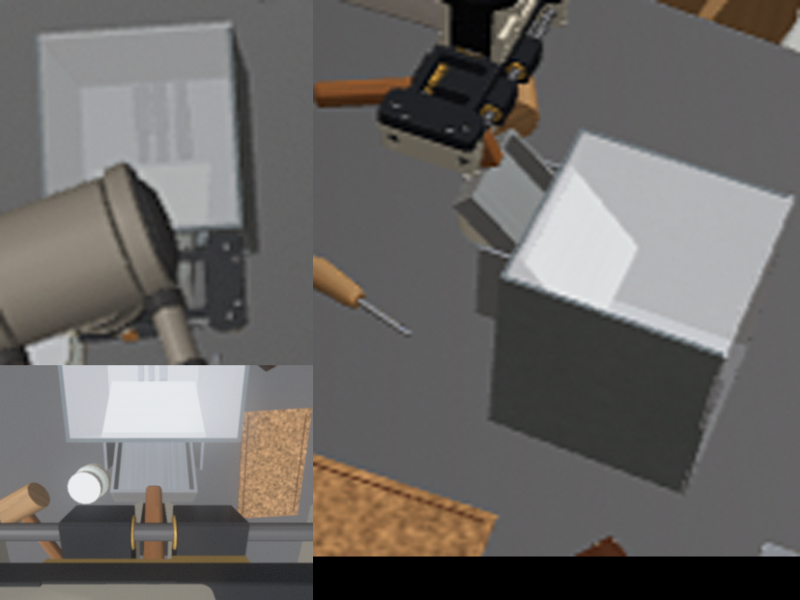

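```bash
python3 - <<'E'
from h import *
import pickle
d=pickle.load(open('m17.pkl','rb'))
a=cv2.resize(cv2.cvtColor(d['top']['color'],cv2.COLOR_RGB2BGR)[145:250,170:260],None,fx=5,fy=5,interpolation=cv2.INTER_CUBIC)
w=cv2.resize(cv2.cvtColor(d['wrist']['color'],cv2.COLOR_RGB2BGR)[:260,130:400],None,fx=1.25,fy=1.25)
o=np.zeros((525,450+w.shape[1],3),np.uint8);o[:,:450]=a;o[:w.shape[0],450:]=w;o=cv2.convertScaleAbs(o,alpha=1.5,beta=-110);cv2.imwrite('pics/z17.png',o)
E
```

```text
(no output)
```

View pics/z17.png

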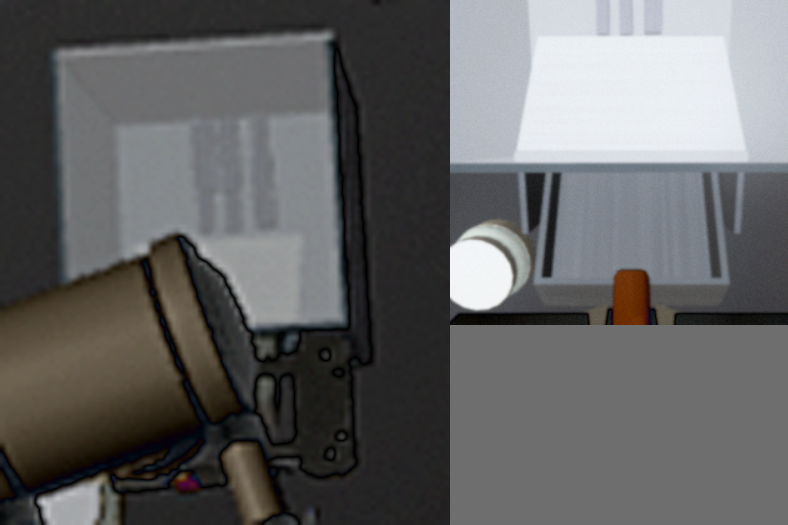

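>>> carry_out --pt "1 -1 0 3 0" --pt "1 -5 0 5 0" --pt "1 -13 0 5 0" --pt "1 -24 0 5 0" --pt "1 -37 0 5 0" --pt "1 -52 0 5 0" --pt "1 -68 0 5 0" --pt "1 -85 0 5 0" --pt "1 -102 0 5 0" --pt "1 -118 0 5 0"

```text
time: 22.2
tool_pos: [401.3, 268.3, 229.7]
tcp_rot: [3.136, -0.009, 0.07]
contact_force: [-0.7, -0.8, -2.0]
grip_width: 13.5
```

```bash
python3 - <<'E'
from h import *
d=look('m18'); pitch(d['wrist'],4,(185,365,5,185))
go(505,40,150,3.8)
E
```

```text
TCP from front face x -177.1 y 2.1 z 229.9 F [ 1.3 -0.1 -1. ] M [ 0.02  0.26 -0.04] t 22.35
n 10059 nose-down 41.5 roll -0.4 z range 129.4 180.4 x 428.0 487.0
t 22.35 pos [401.9 268.4 229.9] yaw 4.04 tilt [ 0.009 -0.005 -1.   ] w 13.5 F [ 1.3 -0.1 -1. ] -> d [ 86.  234.7  81.9] spin 0.2 q6 1.94
```

View pics/m18.png

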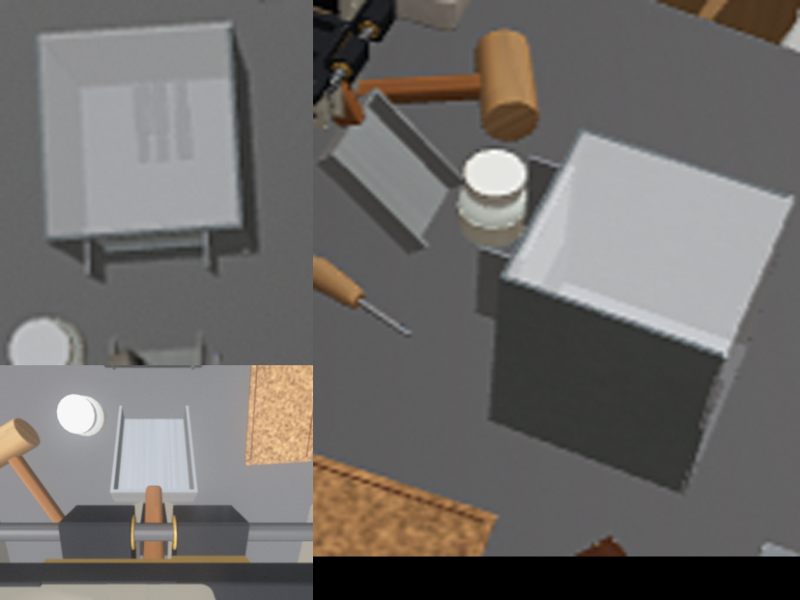

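>>> carry_out --pt "1 0 10 0 0" --pt "1 0 30 0 0" --pt "1 5 60 0 0" --pt "1 12 92 5 0" --pt "1 24 124 15 0" --pt "1 40 156 30 0" --pt "1 56 186 45 0" --pt "1 70 212 60 0" --pt "1 80 228 73 0" --pt "1 86 235 80 0"

```text
time: 23.6
tool_pos: [505.3, 38.7, 151.1]
tcp_rot: [3.136, -0.008, 0.069]
contact_force: [0.1, -0.4, -1.6]
grip_width: 13.7
```

>>> carry_out --pt "1 0 0 0 0" --pt "1 0 0 0 0"

```text
time: 23.85
tool_pos: [505.1, 39.4, 151.4]
tcp_rot: [3.136, -0.008, 0.07]
contact_force: [-0.2, 0.6, -1.9]
grip_width: 13.8
```

```bash
python3 - <<'E'
from h import *
c=cap('wrist','w19'); pitch(c,4,(185,365,5,185))
go(504.6,39.6,107.3,3.8)
E
```

```text
n 10104 nose-down 41.6 roll -0.4 z range -1.1 101.6 x 532.0 651.0
t 23.90 pos [505.2  39.4 151.5] yaw 4.02 tilt [ 0.009 -0.005 -1.   ] w 13.9 F [ 0.7 -0.2 -1.8] -> d [-0.9 -0.4 44.2] spin 0.2 q6 1.43
```

View pics/w19.png

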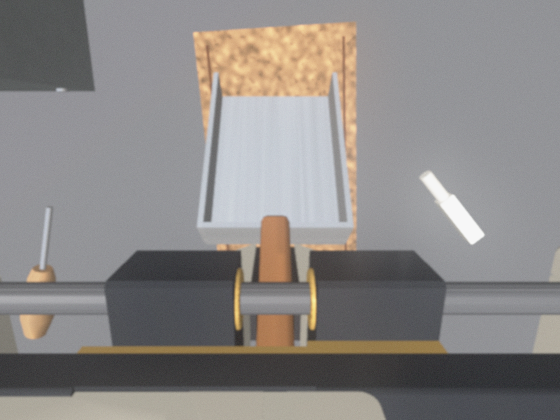

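>>> carry_out --pt "1 -1 2 10 0" --pt "1 -3 4 25 0" --pt "1 -3 4 38 0" --pt "1 -3 4 44 0" --pt "1 -6 4 49 0" --pt "1 -12 4 54 0" --pt "1 -18 4 60 0" --pt "1 -25 4 66 0" --pt "1 -31 4 73 0" --pt "1 -36 4 79 0"

```text
time: 25.15
tool_pos: [470.4, 32.6, 72.8]
tcp_rot: [3.136, -0.01, 0.07]
contact_force: [-2.0, 0.6, 4.1]
grip_width: 13.9
```

```bash
python3 - <<'E'
from h import *
c=cap('wrist','w20'); pitch(c,4,(185,365,5,185))
go(443.5,31.3,17,3.8)
E
```

```text
n 19215 nose-down 24.0 roll -0.3 z range 2.1 45.0 x 502.0 598.0
t 25.20 pos [469.6  32.6  72. ] yaw 4.02 tilt [ 0.009 -0.005 -1.   ] w 14.2 F [-2.6  0.1  1.7] -> d [-26.6  -0.8  54.7] spin 0.2 q6 1.41
```

View pics/w20.png

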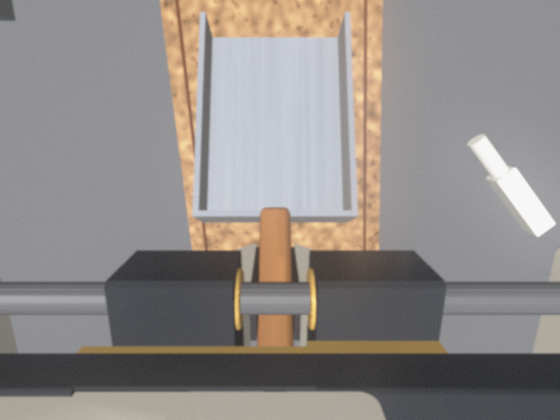

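>>> carry_out --pt "1 -4 0 6 0" --pt "1 -8 0 12 0" --pt "1 -12 0 18 0" --pt "1 -15 0 24 0" --pt "1 -18 0 30 0" --pt "1 -20 0 36 0" --pt "1 -22 0 42 0" --pt "1 -24 0 48 0" --pt "1 -25.5 0 53 0" --pt "1 -25.5 0 55 0"

```text
time: 26.45
tool_pos: [443.5, 30.5, 16.9]
tcp_rot: [3.136, -0.006, 0.07]
contact_force: [-9.6, -1.8, 18.7]
grip_width: 14.1
```

```bash
python3 - <<'E'
from h import *
c=cap('wrist','w21'); pitch(c,4,(185,365,5,185))
go(443.5,31.3,16,3.8)
E
```

```text
n 29131 nose-down -1.7 roll -0.1 z range 4.7 11.7 x 478.0 562.0
t 26.50 pos [443.4  30.5  16.8] yaw 4.03 tilt [ 0.007 -0.005 -1.   ] w 13.7 F [-5.7 -1.9 11.9] -> d [ 0.1 -0.8  0.8] spin 0.2 q6 1.40
```

>>> carry_out --pt "1 0 0 -1 0" --pt "1 0 0 -1 0" --pt "0.7 0 0 -1 0" --pt "0.7 0 0 -1 0" --pt "0.3 0 0 -1 0" --pt "0.2 0 0 -1 0" --pt "0.2 0 0 -1 0" --pt "0.2 0 0 -1 0" --pt "0.2 0 0 -1 0"

```text
time: 27.62
tool_pos: [443.5, 30.5, 17.9]
tcp_rot: [3.136, -0.006, 0.07]
contact_force: [-1.2, -0.1, -0.2]
grip_width: 71.4
```

```bash
python3 - <<'E'
from h import *
c=cap('wrist','w22'); pitch(c,4,(185,365,5,185))
go(443.5,31.3,16,3.8)
E
```

```text
n 28475 nose-down 0.0 roll 0.0 z range 3.6 9.4 x 478.0 562.0
t 27.68 pos [443.5  30.5  17.9] yaw 4.03 tilt [ 0.007 -0.005 -1.   ] w 72.9 F [ 0.1 -0.3  0. ] -> d [ 0.1 -0.8  1.9] spin 0.2 q6 1.40
```

View pics/w22.png

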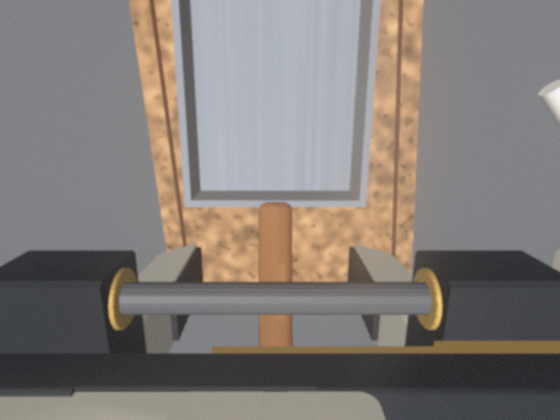

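Cup is flat, empty and released. Raise the hand clear and verify.

>>> carry_out --pt "0.2 0 0 -4 0" --pt "0.2 0 0 -20 0" --pt "0.2 0 0 -55 0" --pt "0.2 0 0 -100 0" --pt "0.2 -10 0 -150 0" --pt "0.2 -25 0 -190 0" --pt "0.2 -30 0 -200 0" --pt "0.2 -30 0 -200 0"

```text
time: 28.68
tool_pos: [412.1, 29.4, 217.7]
tcp_rot: [3.136, -0.007, 0.07]
contact_force: [-0.7, -0.2, -1.6]
grip_width: 73.4
```

```bash
python3 - <<'E'
from h import *
cap('top','t23'); cap('scene','s23'); print(bot.get_obs()['time'],bot.get_obs()['contact_force'])
E
```

```text
28.775 [-0.129169   -0.78038562 -0.29011082]
```

View pics/t23.png

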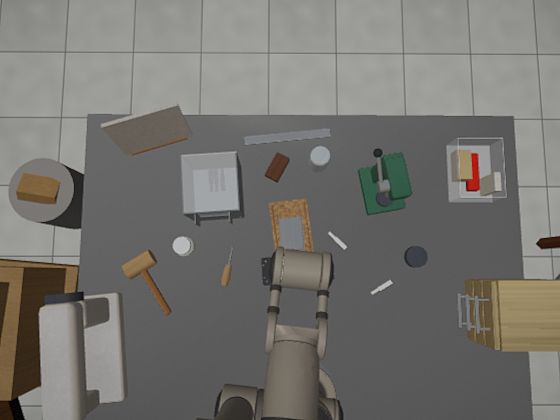

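View pics/s23.png

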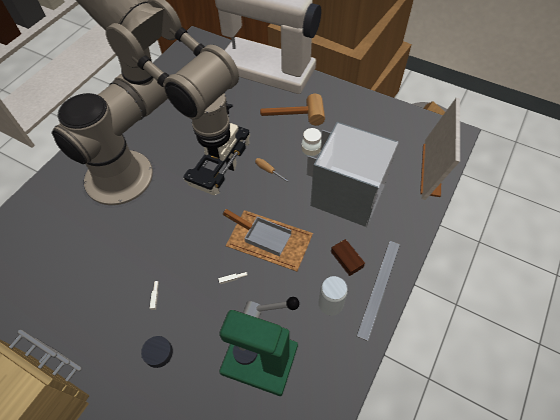

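The cup lies empty and flat on the mat (scene about 268,236). Three punches are in the bin (top about 218,180), and the bystanders and white decoys are where they were.

```bash
python3 -c "
from plant import bot
print(bot.close_job())"
```

```text
the job is handed in; nothing more can be done
None
```

The job is done and handed in at about 29 s of the 67 s allowed.

**What I did:**
- I gripped the loose dark punch by its two ends and laid it in the free right half of the cup.
- I carried the cup level by its handle and pushed the flap in with the front rim. With the rim about 55 mm inside the port, I raised the handle so the cup's walls bore against the flap stop and the top of the port. That turned the cup nose-down in the grip to about 42°.
- I drew the cup out, lowered it rim-first onto the mat until it lay flat, released it and moved the hand clear.

**Last checks:**
- The top view shows all three punches on the bin floor.
- The flap looks shut.
- The cup is empty and measures 0.0° pitch and roll on the mat.
- The bystanders and the white look-alikes look unmoved.
- The largest force I read was about 21 N, while pressing the cup flat. Readings came only at the end of each move.

**What disagreed:**
- The fixed grip force, half of the gripper's 60 N, is below the 80 N advised. The loaded cup did not sag: I measured 0.2–0.3° during the carry.
- The cameras disagreed by 3 to 4 mm on the cup's sideways position before the port, so I split the difference. Nothing touched on the way in.
- Two automatic pitch readings with the cup in the port caught the bin's flap and were not usable. I relied on the pictures and on the later readings of 25° and 41.5°.

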